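Turn the pack rack round in its display tray

TASK

Someone put the grey pack rack into the pulled-out green display tray back to front, so the tall packs hide the small goods: lift it clear with its goods still in it, keep it level, turn it half round and set it fully down again in the tray with the slots at the back, away from you. Stand the pack that leans on the carton on edge in one of the rack's free slots, and push the tray home against the stop of its frame. Leave the other things on the counter where they are.

Things in the scene. Friction and masses are not known exactly. Their poses are not given: they have to be found in the camera images.
- insert: Grey plastic pack rack, 170 (x) x 232 (y) mm, 0.28 kg (0.71 with goods), loose in the tray. Origin: centre of its underside, z up. +x half: slots for flat packs, walls 50 mm high. -x half: three open pockets, 76 x 74 mm, walls 32 mm high, centres x -43, y -77, 0, +77. Starts with +x to the tray's front (half a turn wrong); must finish with +x, the slots, to the tray's back
- insert_grip (a point): middle of the rack's fixed arch handle, 115 mm above the rack's underside. Its straight bar is 14 mm thick (rack y), 124 mm long (rack x), from 108 to 122 mm above the underside; legs down to the end walls at rack x = +-82 mm. The loaded rack balances about 7 mm from here towards the pockets. Below it a spine 6 mm thick and 70 mm high runs along rack y between slots and pockets
- insert_slots (a point): middle of the rack's slotted half, on its floor, at rack (42.5, 0, 4) mm. Four slots run along rack x from x = 3 to 82 mm, centred at rack y = -92, -48, +48, +92 mm; each 20 mm wide with flared top edges up to 50 mm above the underside
- tray_floor (a point): centre of the green tray's inner floor, 34 mm above the counter; x to the tray's back (away from the robot), y to its left, z up. Inside 175 (x) x 237 (y) mm: the rack has 2.5 mm play each side. Straight walls to 40 mm above this floor, then a flared rim 8 mm wider at 53 mm. Outside over the rim 211 x 273 mm
- tray_front (a point): middle of the front edge of the tray's rim, 86 mm above the counter (rim 3 mm thick); the front wall below it is set back 14 mm. The tray is pushed home here; once the rack is turned, the arch's front leg stands 23 mm behind this point, up to 156 mm above the counter, so a wide gripper pushes beside it
- tray: the green display tray, smooth plastic, 0.8 kg, loose: it slides on the frame's two runners between side guides (2 mm play each side), 3 to 6 N to slide when loaded, stays where left. Origin under its centre, axes as tray_floor. Starts pulled out 45 to 85 mm towards the robot. Home: its back wall against the frame's rear stop, its origin then 30 mm above the frame's origin
- frame: black square-tube frame on the counter, fixed, 550 mm wide, tops of the runners 30 mm high, from x = -172 to +108 mm; origin on the counter under the middle of the tray's home place, axes as the tray's. Its right bay holds the neighbour tray
- neighbour: fixed tray with stock to the right of ours, same size and axes, origin under its centre, 30 mm above the counter. Two amber bottles, 62 mm across, reach 225 mm above the counter at its x = -52 and +30, y = +86 mm, close beside our rack when it turns; behind them a melon and a box, lower than 155 mm
- pack: flat paper carton, 70 (x) x 16 (y, thickness) x 90 (z) mm, 0.08 kg; origin: centre of its 70 x 16 mm underside. Starts on that edge on the counter, leaning about 20 degrees (its z tips towards its +y) on the low stock carton, its upper 40 mm free on both faces. Must stand on a 70 mm edge in a free slot, faces along the slot; upside down is the same
- pack_center (a point): centre of that pack
- pack_a: like pack, already standing in the rack's slot at y = +92 mm
- pack_a_center (a point): centre of pack_a
- pack_b: like pack, already standing in the rack's slot at y = -48 mm (so the slots at y = -92 and +48 are free)
- pack_b_center (a point): centre of pack_b
- jar: glass jar, 58 mm across, 68 mm high, in one of the rack's pockets; origin at the centre of its underside
- tin: tin, 60 mm across, 55 mm high, in one of the rack's pockets; origin at the centre of its underside
- onion: onion, 62 mm across, 60 mm high, in one of the rack's pockets; origin at its underside
- carton: low cardboard stock carton, 100 (x) x 140 (y) x 45 (z) mm, too heavy to shift; origin under its centre; the loose pack leans on its -x face
- bottle: tall green bottle, 64 mm across, 210 mm high, bystander; origin under its centre
- can: can, 66 mm across, 75 mm high, bystander; origin under its centre
- punnet: clear punnet with tomatoes, 110 x 85 x 56 mm high, bystander; origin under its centre
- roll: roll of blank labels standing on end, 68 mm across, 40 mm high, bystander; origin under its centre
- scanner: hand scanner lying on the counter, about 155 x 70 x 48 mm high, its head towards its +x, bystander; origin under the back of its head
Things that resemble listed ones, but are neither listed nor needed, are in the scene too. Leave any orange look-alike of the pack alone.

How it is judged:
On the way, in this order (a step that is already met when the one before it is completed fails the run):
1. the rack is lifted clear of the tray (z of insert in the frame of tray_floor above 0.056 m), for 0.1 s.
2. the rack is fully down in the tray again, slots to the back (x of insert in the frame of tray_floor between -0.008 and 0.008 m and y of insert in the frame of tray_floor between -0.008 and 0.008 m and z of insert in the frame of tray_floor below 0.004 m and angle between the x axis of insert and the x axis of tray_floor, either way round below 0.06 rad and angle between the z axis of insert and the z axis of tray_floor, either way round below 0.03 rad and x of insert_slots in the frame of tray_floor above 0.03 m), for 0.3 s.
At the end, for the whole second after the job is handed in: Rack on the tray floor (4 mm; centred 8 mm, 0.06 rad; level 0.03 rad), slots at the back; leaning pack on its 70 mm edge in a free slot, the others in theirs (0.25 rad of upright, 12 mm across, down); jar, tin, onion in the pockets; tray within 5 mm of home; all at rest (all of step 2 and x of pack_center in the frame of insert between 0.03 and 0.055 m and z of pack_center in the frame of insert between 0.04 and 0.058 m and angle between the z axis of each of pack, pack_a, pack_b and the z axis of insert, either way round below 0.25 rad and (y of pack_center in the frame of insert between -0.104 and -0.08 m or y of pack_center in the frame of insert between 0.036 and 0.06 m) and x of pack_a_center in the frame of insert between 0.03 and 0.055 m and z of pack_a_center in the frame of insert between 0.04 and 0.058 m and y of pack_a_center in the frame of insert between 0.08 and 0.104 m and x of pack_b_center in the frame of insert between 0.03 and 0.055 m and z of pack_b_center in the frame of insert between 0.04 and 0.058 m and y of pack_b_center in the frame of insert between -0.06 and -0.036 m and x of jar in the frame of insert between -0.085 and 0 m and y of jar in the frame of insert between -0.116 and 0.116 m and z of each of jar, tin, onion in the frame of insert below 0.025 m and x of tin in the frame of insert between -0.085 and 0 m and y of tin in the frame of insert between -0.116 and 0.116 m and x of onion in the frame of insert between -0.085 and 0 m and y of onion in the frame of insert between -0.116 and 0.116 m and x of tray in the frame of frame above -0.005 m and z of tray in the frame of frame below 0.034 m and linear speed of each of tray, insert, pack, pack_a, pack_b below 0.02 m/s); the robot touches nothing.
It fails at once if the rack is tipped far out of level (0.4 rad) (angle between insert's own z axis and vertical above 0.4 rad).
It fails at once if a bystander (bottle, can, punnet, label roll or scanner) is shifted more than 30 mm (distance of any of bottle, can, punnet, roll, scanner from where it was at the start of the episode above 0.03 m).
It also fails if it takes over 72 s, if anything falls off the work surface, if the arm or the gripper's body presses on something with over 40 N, if the wrist force passes 120 N, or if a joint passes its speed limit or range.

ROBOT

A 7-joint arm with a two-finger parallel gripper is mounted at the origin on the work surface. World frame = base frame: x ahead of the robot, y to its left, z up, the work surface at z = 0. Lengths are in m, angles in rad, forces in N, time in s.
With the tool pointing down it reaches from about 0.425 to 0.925 m from the base axis. Payload 6.8 kg.
Tool frame: the origin (TCP) lies midway between the tips of the shut fingers; the grasp point (between the pads) lies 19 mm behind it; z points along the fingers, y is the direction in which the jaws open and shut (so a half turn about z gives the same grasp; the last joint's range is limited). The gripper opens to 85 mm and grips with 20 to 120 N. Pads are 22 mm wide; open, the fingers measure 114 mm over their backs; the gripper's body (76 mm by 85 mm) begins 54 mm behind the grasp point. The pads swing forward as they close: fully open they stand 13 mm farther back than shut.
Start: joints at [1.147, 0.477, 0.022, 1.555, -0.011, 1.109, -0.083], TCP at [0.21, -0.642, 0.231] pointing down, gripper open.
Joint ranges: [-2.96, 2.96], [-0.34, 2.1], [-1.41, 1.46], [0.24, 2.44], [-1.37, 4.51], [0.17, 1.92], [-2.96, 2.96]. Speed limits (rad/s): [2.39, 2.39, 3.14, 3.14, 3.14, 3.14, 3.14].

INTERFACE

Orientations are given as a unit quaternion [w, x, y, z].
In Python, from station import bot, vision gives the robot as it stands.
- The arm moves only by the tool move_arm, never from a script. Its argument "increments" is text: rows parted by semicolons, each of 7 numbers parted by spaces: the opening, from 0 (shut) to 1 (fully open), then the shift along the world's x, y, z in mm, then the turn, a rotation vector about the world's x, y, z in rad. In form: grip x y z rx ry rz; .... A call has exactly 8 rows; each row shifts and turns the commanded pose from where the row before left it; what a row does not reach is not made up. A row lasts 1/8 s, in which the tool goes at most 62.5 mm and 10.7 degrees, less where a joint would pass 70% of its speed; a pose out of reach is approached as far as the arm can. A call with a gripper value outside its range is refused whole. The fingers move at their own pace and stop on an object; "newtons" is the grip in N (left out, the last holds). Time passes only in rows, so rows that do not move let the fingers close, or fill a call up. It gives the time, the measured TCP pose, the force and the opening at its end, in the units of the state.
- bot.get_obs(): the state, without advancing time (a new reading comes with each control period).
- vision.read_camera(name): name is "side" or "top" or "wrist"; returns (picture, depth): 420x560x3 uint8, red, green, blue; 420x560 float32, m along the optical axis (not along the pixel's ray), 0 where there is no reading.
- vision.calibration(name): a dict with "fx", "fy", "cx", "cy" (pixels), "R" (3x3) and "t" (3): a world point X has camera coordinates R X + t; the wrist camera has in their place "hand_eye" (4x4, takes a point from camera to tool coordinates, whose origin is the TCP and whose axes are the flange's). Camera axes: x right, y down, z forward; pixel columns grow to the right and rows downward; lengths in m; the calibration is good to about 2 mm. A picture is of the moment at which its call begins: read the wrist's pose just before it. calibration takes no time and is no camera call.
- bot.hand_in(): hands the job in, once; it reports no verdict.
The state is a dict: "t": time; "q": joint angles; "joint_vel": joint speeds; "joint_torque": joint torques, N m; "eef_pos": TCP position; "tool_rot": TCP orientation; "contact_force": force on the tool from outside, world axes, zero at the start; "torque": the same for the moment, N m; "gripper_width": opening from 0.0 (shut) to 1.0 (fully open).
Only numpy, scipy, OpenCV 4.12 (cv2) and the standard library are available. Lean on these libraries where they do the work, as an engineer would, in place of code of your own. Each camera call takes 0.05 s, during which the arm holds its last target.

## Working session

There is one attempt and no reset: what is moved stays moved. The work goes in short steps, Python scripts to look and compute and a tool call to move; the robot and the scene stay as the last step left them, time stands still between calls to the robot, and variables do not carry over. Pictures are saved under pics/ and viewed, and the job is handed in when it is done.

Besides the shell and the picture viewer there is one more tool, called after "Emit:" by a JSON object that holds its "name" and its "arguments", one argument or row to a line. move_arm: Moves the arm, as the interface text tells. Its arguments: {"type":"object","properties":{"increments":{"type":"string"},"newtons":{"type":"number"}},"required":["increments"]}

```bash
ls; mkdir -p pics; cat > h.py <<'E'
import numpy as np, cv2, json
from station import bot, vision
def snap(n,f):
    o=bot.get_obs()
    im,d=vision.read_camera(n)
    cv2.imwrite(f'pics/{f}.png',im[:,:,::-1]); np.savez(f'pics/{f}.npz',im=im,d=d,pos=o['eef_pos'],rot=o['tool_rot'])
    return im,d,o
def load(f):
    z=np.load(f'pics/{f}.npz'); return z['im'],z['d'],z['pos'],z['rot']
def q2R(q):
    w,x,y,z=q
    from scipy.spatial.transform import Rotation as Ro
    return Ro.from_quat([x,y,z,w]).as_matrix()
def cloud(n,f):
    im,d,pos,rot=load(f); c=vision.calibration(n)
    v,u=np.mgrid[:d.shape[0],:d.shape[1]]
    P=np.stack([(u-c['cx'])/c['fx']*d,(v-c['cy'])/c['fy']*d,d],-1)
    if n=='wrist':
        T=np.array(c['hand_eye']); P=P@T[:3,:3].T+T[:3,3]; P=P@q2R(rot).T+pos
    else:
        R=np.array(c['R']);t=np.array(c['t']); P=(P-t)@R
    P[d==0]=np.nan
    return im,P
E
python3 - <<'E'
from h import *
for n in ['side','top','wrist']:
    im,d,o=snap(n,n+'0'); print(n,{k:np.round(v,3).tolist() for k,v in vision.calibration(n).items()})
print(o)
E
```

```text
pics
side {'fx': 383.504, 'fy': 383.504, 'cx': 282.996, 'cy': 206.302, 'R': [[-0.81, -0.586, 0.024], [-0.318, 0.405, -0.857], [0.492, -0.702, -0.515]], 't': [0.429, 0.206, 0.893]}
top {'fx': 440.485, 'fy': 440.485, 'cx': 274.755, 'cy': 209.328, 'R': [[-0.025, -1.0, -0.001], [-0.981, 0.025, -0.193], [0.193, -0.004, -0.981]], 't': [0.083, 0.512, 1.395]}
wrist {'fx': 336.962, 'fy': 336.962, 'cx': 278.207, 'cy': 213.629, 'hand_eye': [[-0.001, -0.965, -0.263, 0.067], [1.0, -0.001, -0.001, -0.001], [0.0, -0.263, 0.965, -0.142], [0.0, 0.0, 0.0, 1.0]]}
{'t': 0.1, 'q': array([ 1.14692393,  0.47772997,  0.02233494,  1.55634682, -0.01149126,
        1.10930152, -0.08308097]), 'joint_vel': array([ 0.00063054, -0.00186585,  0.00029733, -0.00221954, -0.00179723,
        0.00107066, -0.00064892]), 'joint_torque': array([ 5.70966076e-03, -5.97758675e+01,  1.61370344e+00, -2.81955743e+01,
        1.27758514e-02,  4.98038411e-03, -1.64829814e-06]), 'eef_pos': array([ 0.20944779, -0.64112157,  0.23041682]), 'tool_rot': array([-8.06280562e-04,  9.87557584e-01,  1.57255622e-01, -1.91742052e-04]), 'contact_force': array([-0.45845641,  1.07225155,  0.11913759]), 'torque': array([-0.0089802 , -0.00018545,  0.02392763]), 'gripper_width': 0.9979021569648028}
```

View pics/top0.png

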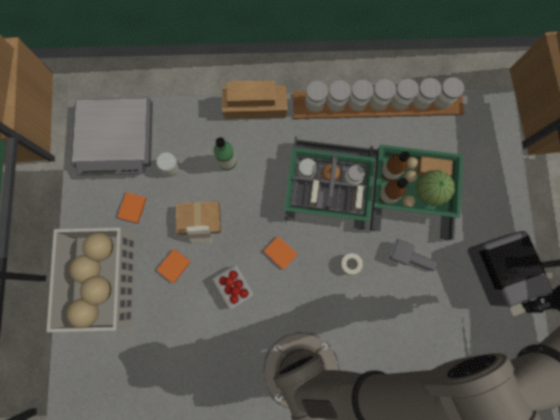

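View pics/side0.png

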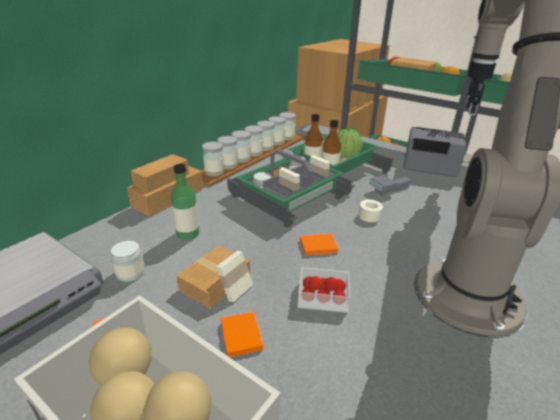

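View pics/wrist0.png

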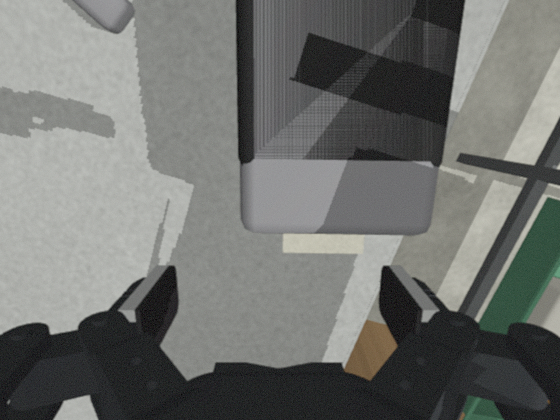

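```bash
python3 - <<'E'
from h import *
im,P=cloud('top','top0')
a=cv2.resize(im[130:240,270:480],None,fx=3.8,fy=3.8,interpolation=cv2.INTER_CUBIC)
cv2.imwrite('pics/c1.png',a[:,:,::-1])
b=cv2.resize(im[180:280,150:290],None,fx=5.5,fy=5.5,interpolation=cv2.INTER_CUBIC)
cv2.imwrite('pics/c2.png',b[:,:,::-1])
im2,P2=cloud('side','side0')
c=cv2.resize(im2[110:330,160:360],None,fx=2.7,fy=2.7,interpolation=cv2.INTER_CUBIC)
cv2.imwrite('pics/c3.png',c[:,:,::-1])
# rough
for (u,v) in [(330,185),(198,212),(200,230),(372,150),(293,150),(290,210)]: print(u,v,np.round(P[v,u],3))
E
```

```text
330 185 [ 0.564 -0.101  0.157]
198 212 [0.512 0.322 0.048]
200 230 [0.446 0.309 0.083]
372 150 [ 0.708 -0.262  0.053]
293 150 [0.703 0.005 0.086]
290 210 [0.503 0.022 0.085]
```

View pics/c1.png

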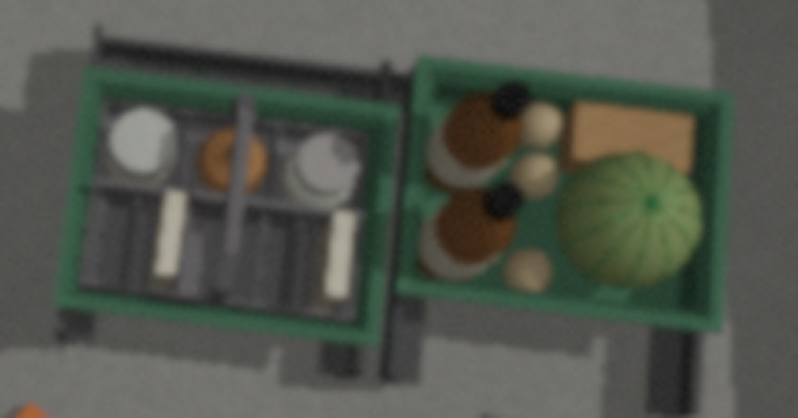

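View pics/c2.png

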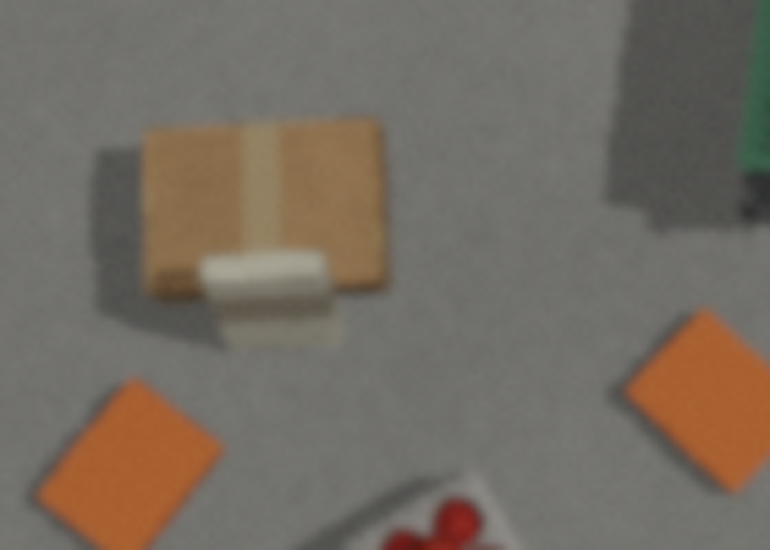

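View pics/c3.png

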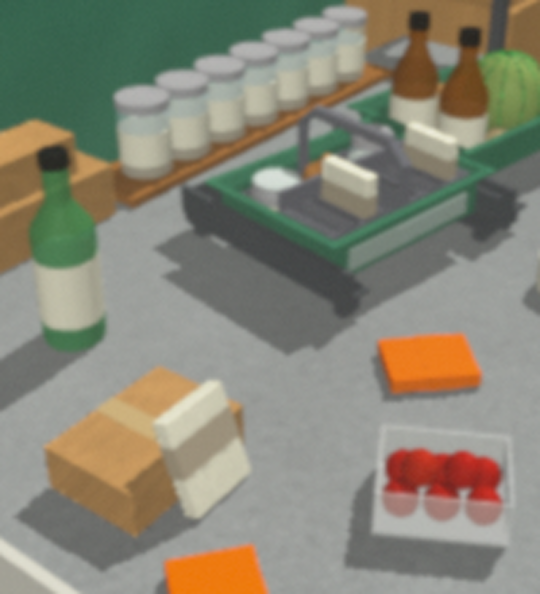

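```bash
cat >> h.py <<'E'
def green(im):
    h=cv2.cvtColor(im,cv2.COLOR_RGB2HSV); return (h[...,0]>60)&(h[...,0]<95)&(h[...,1]>90)
def rim(im,P,box=None):
    m=green(im)&(np.abs(P[...,2]-0.085)<0.008)
    if box: m&=(P[...,0]>box[0])&(P[...,0]<box[1])&(P[...,1]>box[2])&(P[...,1]<box[3])
    return m
def bar(im,P,c,zr=(0.138,0.17)):
    m=(P[...,2]>zr[0])&(P[...,2]<zr[1])&(np.hypot(P[...,0]-c[0],P[...,1]-c[1])<0.10)
    h=cv2.cvtColor(im,cv2.COLOR_RGB2HSV); m&=h[...,1]<70
    return m
E
python3 - <<'E'
from h import *
for n in ['top','side']:
    im,P=cloud(n,n+'0')
    m=rim(im,P,(0.4,0.75,-0.5,0.06))
    nlab,lab,st,_=cv2.connectedComponentsWithStats(m.astype(np.uint8),connectivity=8)
    for i in range(1,nlab):
        if st[i,4]<60: continue
        q=P[lab==i]; r=cv2.minAreaRect((q[:,:2]*1000).astype(np.float32)); print(n,st[i,4],np.round(r[0],1),np.round(r[1],1),round(r[2],2),'zmed',np.median(q[:,2]).round(4))
    for c in [(0.58,-0.1)]:
        b=bar(im,P,c); q=P[b]; 
        if len(q)<5: continue
        mu=q.mean(0); w,v=np.linalg.eigh(np.cov(q[:,:2].T)); a=v[:,1]*np.sign(v[0,1]); s=(q[:,:2]-mu[:2])@a
        print('bar',len(q),mu.round(4),np.degrees(np.arctan2(a[1],a[0])).round(2),np.percentile(s,[1,99]).round(3),np.median(q[:,2]), 'mid',(mu[:2]+a*(s.max()+s.min())/2).round(4))
E
```

```text
top 658 [ 590.8 -388. ] [254.6 206.2] 81.04 zmed 0.0854
top 915 [ 588.6 -109.8] [265.3 207.2] 81.2 zmed 0.0853
bar 208 [ 0.5835 -0.1068  0.153 ] -9.28 [-0.067  0.078] 0.15381994289231188 mid [ 0.5891 -0.1078]
side 547 [ 560.9 -239.1] [542.9 211.1] 80.43 zmed 0.0869
side 61 [ 666.6 -178.7] [62.9 17. ] 89.52 zmed 0.083
bar 200 [ 0.5763 -0.1034  0.151 ] -8.14 [-0.063  0.078] 0.151704648779748 mid [ 0.5854 -0.1047]
```

Emit:
{"name": "move_arm", "arguments": {
  "increments": "1 20 30 50 0 0 -0.06; 1 34 50 16 0 0 -0.06; 1 36 50 8 0 0 -0.06; 1 36 50 8 0 0 -0.06; 1 36 50 8 0 0 -0.06; 1 36 50 4 0 0 -0.06; 1 36 50 0 0 0 -0.06; 1 36 50 0 0 0 -0.053"
}}

```text
t: 1.15
eef_pos: [0.4804, -0.2599, 0.3254]
tool_rot: [0.0, 0.997, -0.08, 0.0]
contact_force: [1.1, -0.6, 0.3]
gripper_width: 1.001
```

Emit:
{"name": "move_arm", "arguments": {
  "increments": "1 36 50 0 0 0 0; 1 36 50 0 0 0 0; 1 28 40 0 0 0 0; 1 8 15 0 0 0 0; 1 0 0 0 0 0 0; 1 0 0 0 0 0 0; 1 0 0 0 0 0 0; 1 0 0 0 0 0 0"
}}

```text
t: 2.15
eef_pos: [0.5872, -0.1078, 0.3255]
tool_rot: [0.0, 0.997, -0.079, 0.0]
contact_force: [0.1, 0.1, -0.5]
gripper_width: 1.001
```

```bash
python3 - <<'E'
from h import *
im,d,o=snap('wrist','w1'); print(o['q'].round(3),o['eef_pos'],o['tool_rot'])
im,P=cloud('wrist','w1')
print(np.nanmin(P[...,2]))
m=rim(im,P); q=P[m]; print(len(q)); 
b=bar(im,P,(0.587,-0.106)); print(b.sum(), np.median(P[b],0))
E
```

```text
[ 0.271  0.289 -0.246  1.617  0.074  1.244 -1.718] [ 0.58722958 -0.10784677  0.32547294] [ 1.99152391e-04  9.96840273e-01 -7.94318850e-02  8.41572421e-05]
-0.00406761906257469
8115
2244 [ 0.59626881 -0.11007103  0.15497894]
```

View pics/w1.png

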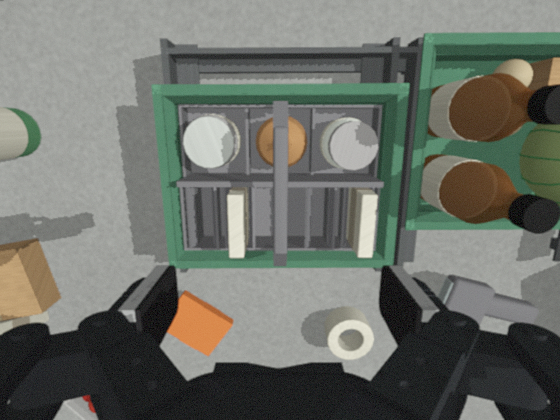

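```bash
cat >> h.py <<'E'
def measure(f,cen,zr=(0.138,0.17),L=0.17,n='wrist'):
    im,P=cloud(n,f)
    m=rim(im,P,(cen[0]-L,cen[0]+L,cen[1]-L,cen[1]+L))
    nl,lab,st,_=cv2.connectedComponentsWithStats(m.astype(np.uint8),connectivity=8)
    for i in range(1,nl):
        if st[i,4]<400: continue
        q=P[lab==i]; r=cv2.minAreaRect((q[:,:2]*1000).astype(np.float32)); print('rim',st[i,4],np.round(r[0],1),np.round(r[1],1),round(r[2],2),'z',np.median(q[:,2]).round(4))
    b=bar(im,P,cen,zr); q=P[b]
    h=q[q[:,2]>np.median(q[:,2])-0.008]
    vx,vy,x0,y0=cv2.fitLine((h[:,:2]*1000).astype(np.float32),cv2.DIST_HUBER,0,.01,.01).ravel()
    a=np.array([vx,vy])*np.sign(vx); s=(h[:,:2]*1000-[x0,y0])@a
    print('bar',len(h),'pt',x0.round(1),y0.round(1),'ang',np.degrees(np.arctan2(a[1],a[0])).round(2),'z',np.median(h[:,2]).round(4),'ends',([x0,y0]+a*np.percentile(s,0.5)).round(1),([x0,y0]+a*np.percentile(s,99.5)).round(1))
E
python3 - <<'E'
from h import *
measure('w1',(0.588,-0.108))
measure('w1',(0.588,-0.108),L=0.2)
E
```

```text
rim 2516 [ 616.8 -191.4] [278.  150.7] 30.15 z 0.0849
rim 476 [ 625.8 -273.4] [17.1 79.3] 80.74 z 0.0863
rim 508 [ 553.7 -268.2] [29. 83.] 81.07 z 0.0862
rim 789 [542.  -29.7] [123.4  93.7] 78.69 z 0.0845
bar 2021 pt 592.8 -109.5 ang -9.09 z 0.1551 ends [523.7 -98.5] [ 653.4 -119.2]
rim 581 [ 634.1 -274.9] [17.5 96.1] 80.74 z 0.0863
rim 2516 [ 616.8 -191.4] [278.  150.7] 30.15 z 0.0849
rim 672 [ 541.7 -266.3] [102.5  49.4] 19.19 z 0.0861
rim 789 [542.  -29.7] [123.4  93.7] 78.69 z 0.0845
bar 2021 pt 592.8 -109.5 ang -9.09 z 0.1551 ends [523.7 -98.5] [ 653.4 -119.2]
```

```bash
cat >> h.py <<'E'
def ext(f,yaw=-9.0,cen=(588,-109),n='wrist'):
    im,P=cloud(n,f); m=green(im)&(P[...,2]>0.078)&(P[...,2]<0.094); q=P[m][:,:2]*1000-cen
    t=np.radians(yaw); X=q@[np.cos(t),np.sin(t)]; Y=q@[-np.sin(t),np.cos(t)]
    k=(abs(X)<125)&(abs(Y)<146); X,Y=X[k],Y[k]
    xb=np.percentile(X[(abs(Y)<110)&(X>90)],[2,98]); xf=np.percentile(X[(abs(Y)<110)&(X<-90)],[2,98])
    yl=np.percentile(Y[(abs(X)<80)&(Y>115)],[2,98]); yr=np.percentile(Y[(abs(X)<80)&(Y<-115)],[2,98])
    print('xf',xf.round(1),'xb',xb.round(1),'yr',yr.round(1),'yl',yl.round(1),'centre offs in tray axes',((xf[0]+xb[1])/2).round(1),((yr[0]+yl[1])/2).round(1))
    for nm,k2,A,B in [('b',(abs(Y)<110)&(X>95),Y,X),('l',(abs(X)<80)&(Y>122),X,Y)]:
        print(nm,'slope deg',np.degrees(np.polyfit(A[k2],B[k2],1)[0]).round(2),k2.sum())
E
python3 - <<'E'
from h import *
ext('w1'); ext('top0',n='top')
E
```

```text
xf [-105.1  -90.5] xb [ 90.2 103.2] yr [-136.6 -120.8] yl [119.8 134.8] centre offs in tray axes -1.0 -0.9
b slope deg 0.06 466
l slope deg 0.23 662
xf [-102.3  -91.8] xb [ 90.2 102.5] yr [-132.5 -119.9] yl [121.8 131.4] centre offs in tray axes 0.1 -0.5
b slope deg -0.21 111
l slope deg -0.04 132
```

Emit:
{"name": "move_arm", "arguments": {
  "increments": "0.5 8 -2 0 0 0 0; 0.5 0 0 -40 0 0 0; 0.5 0 0 -50 0 0 0; 0.5 0 0 -50 0 0 0; 0.5 0 0 -35 0 0 0; 0.5 0 0 -20 0 0 0; 0.5 0 0 0 0 0 0; 0.5 0 0 0 0 0 0",
  "newtons": 100
}}

```text
t: 3.2
eef_pos: [0.5966, -0.1088, 0.1312]
tool_rot: [0.0, 0.997, -0.079, 0.001]
contact_force: [0.6, -0.4, 0.4]
gripper_width: 0.498
```

Emit:
{"name": "move_arm", "arguments": {
  "increments": "0 0 0 0 0 0 0; 0 0 0 0 0 0 0; 0 0 0 0 0 0 0; 0 0 0 0 0 0 0; 0 0 0 0 0 0 0; 0 0 0 0 0 0 0; 0 0 0 5 0 0 0; 0 0 0 5 0 0 0"
}}

```text
t: 4.2
eef_pos: [0.5944, -0.1087, 0.1395]
tool_rot: [0.0, 0.997, -0.078, -0.001]
contact_force: [-0.5, -1.6, -7.7]
gripper_width: 0.144
```

```bash
python3 - <<'E'
from h import *
im,d,o=snap('wrist','w2'); print(o['q'].round(3),o['eef_pos'],o['tool_rot'],o['contact_force'],o['torque'],o['gripper_width'])
E
```

```text
[ 0.255  0.474 -0.233  1.799  0.136  0.887 -1.768] [ 0.59440142 -0.10874463  0.13954986] [ 9.75314921e-05  9.96917142e-01 -7.84511187e-02 -1.27469634e-03] [-0.48034616 -1.59609608 -7.68317357] [-0.29298754 -0.01701464  0.07206839] 0.14364521424157745
```

View pics/w2.png

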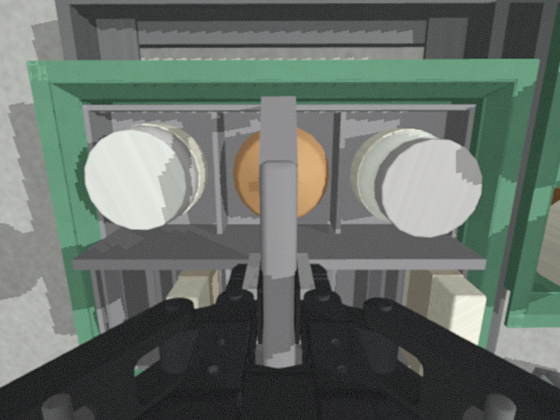

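Emit:
{"name": "move_arm", "arguments": {
  "increments": "0 0 0 10 0 0 0; 0 0 0 15 0 0 0; 0 0 0 20 0 0 0; 0 0 0 20 0 0 0; 0 0 0 15 0 0 0; 0 -5 10 5 0 0 0; 0 -10 20 0 0 0 0; 0 -5 20 0 0 0 0"
}}

```text
t: 5.25
eef_pos: [0.5739, -0.0562, 0.2244]
tool_rot: [-0.0, 0.997, -0.078, -0.001]
contact_force: [0.5, -0.0, -6.5]
gripper_width: 0.139
```

```bash
python3 - <<'E'
from h import *
im,d,o=snap('wrist','w3'); print(o['q'].round(3),o['eef_pos'],o['tool_rot'],o['contact_force'],o['torque'],o['gripper_width'])
im,d,o=snap('side','s3')
cv2.imwrite('pics/s3c.png',cv2.resize(im[60:260,180:420],None,fx=3,fy=3)[:,:,::-1])
E
```

```text
[ 0.204  0.339 -0.268  1.787  0.102  1.031 -1.829] [ 0.57385803 -0.05624837  0.2244208 ] [-2.88104308e-04  9.96956669e-01 -7.79484926e-02 -1.16137448e-03] [ 4.75574645e-01 -2.62040926e-03 -6.45028130e+00] [ 0.05929052 -0.04644933 -0.01346498] 0.1392900239189979
```

View pics/s3c.png

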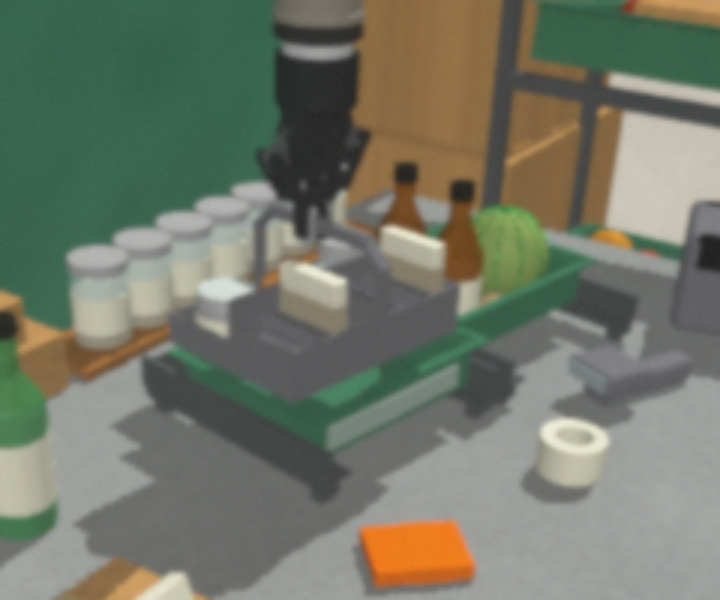

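Emit:
{"name": "move_arm", "arguments": {
  "increments": "0 0 0 0 0 0 0.05; 0 0 0 0 0 0 0.1; 0 0 0 0 0 0 0.15; 0 0 0 0 0 0 0.17; 0 0 0 0 0 0 0.17; 0 0 0 0 0 0 0.17; 0 0 0 0 0 0 0.17; 0 0 0 0 0 0 0.17"
}}

```text
t: 6.35
eef_pos: [0.5752, -0.0579, 0.2247]
tool_rot: [-0.0, 0.878, 0.479, -0.0]
contact_force: [-0.7, 0.4, -7.7]
gripper_width: 0.145
```

Emit:
{"name": "move_arm", "arguments": {
  "increments": "0 0 0 0 0 0 0.17; 0 0 0 0 0 0 0.17; 0 0 0 0 0 0 0.17; 0 0 0 0 0 0 0.17; 0 0 0 0 0 0 0.17; 0 0 0 0 0 0 0.17; 0 0 0 0 0 0 0.17; 0 0 0 0 0 0 0.17"
}}

```text
t: 7.35
eef_pos: [0.5751, -0.0582, 0.2247]
tool_rot: [-0.0, 0.381, 0.924, -0.0]
contact_force: [-0.7, 0.2, -6.9]
gripper_width: 0.135
```

Emit:
{"name": "move_arm", "arguments": {
  "increments": "0 0 0 0 0 0 0.17; 0 0 0 0 0 0 0.17; 0 0 0 0 0 0 0.15; 0 0 0 0 0 0 0.09; 0 0 0 0 0 0 0.05; 0 0 0 0 0 0 0; 0 0 0 0 0 0 0; 0 0 0 0 0 0 0"
}}

```text
t: 8.35
eef_pos: [0.5756, -0.0586, 0.2252]
tool_rot: [-0.0, 0.08, 0.997, -0.0]
contact_force: [0.4, 0.4, -8.5]
gripper_width: 0.142
```

```bash
python3 - <<'E'
from h import *
im,d,o=snap('wrist','w4'); print(o['q'].round(3),o['eef_pos'],o['tool_rot'],o['contact_force'],o['torque'],o['gripper_width'])
R=q2R(o['tool_rot']); print('tool x yaw',np.degrees(np.arctan2(R[1,0],R[0,0])))
im,d,o=snap('side','s4')
cv2.imwrite('pics/s4c.png',cv2.resize(im[60:260,180:420],None,fx=3,fy=3)[:,:,::-1])
im,d,o=snap('top','t4')
cv2.imwrite('pics/t4c.png',cv2.resize(im[130:240,250:420],None,fx=4.5,fy=4.5)[:,:,::-1])
E
```

```text
[ 0.666  0.465 -0.887  1.754  0.398  1.115  1.063] [ 0.57556538 -0.05859774  0.22523643] [-5.63631179e-05  7.95389876e-02  9.96831750e-01 -9.24864614e-05] [ 0.35967741  0.43177676 -8.48990943] [-0.07557035  0.11953482 -0.0263289 ] 0.14237287643506186
tool x yaw 170.87586494536134
```

View pics/s4c.png

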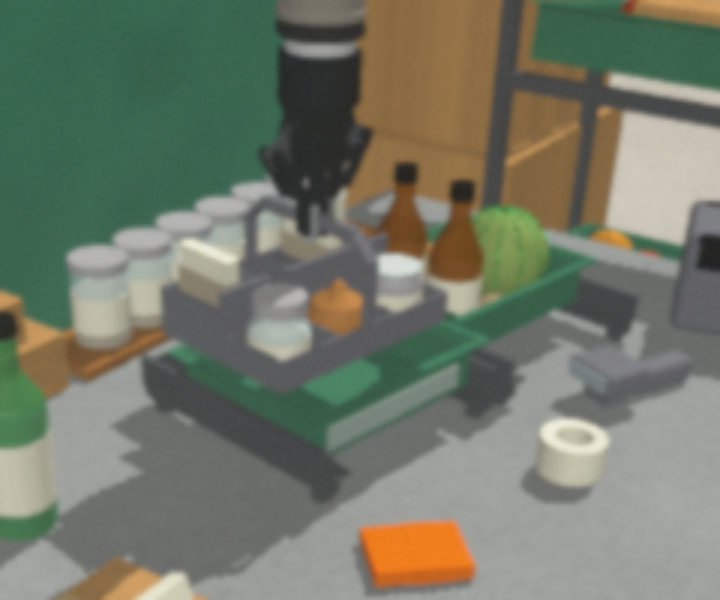

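View pics/w4.png

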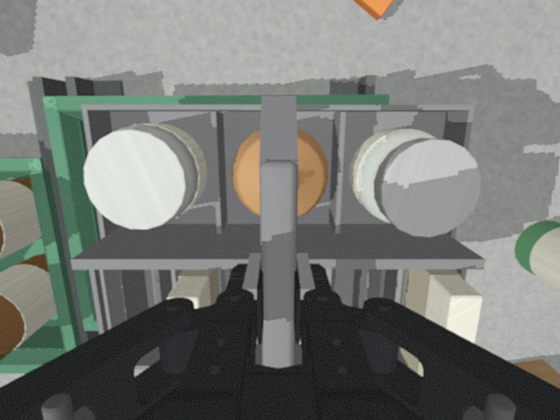

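View pics/t4c.png

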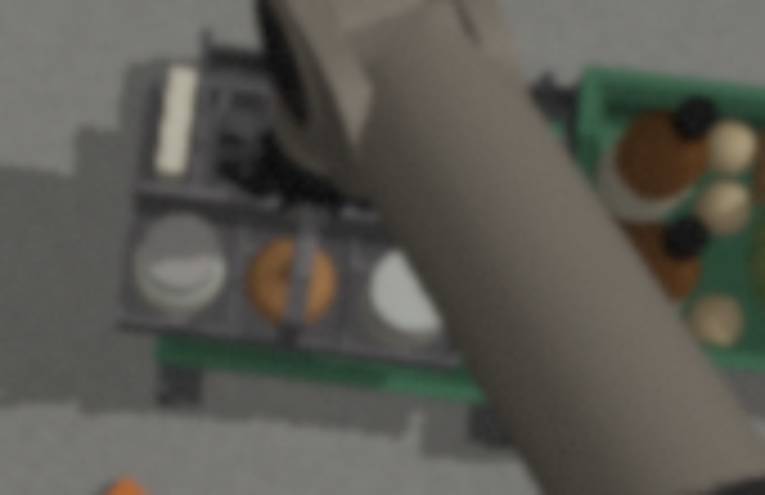

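Emit:
{"name": "move_arm", "arguments": {
  "increments": "0 2 -20 0 0 0 0; 0 3 -20 0 0 0 0.001; 0 0 -10 0 0 0 0.001; 0 0 0 -10 0 0 0; 0 0 0 -10 0 0 0; 0 0 0 0 0 0 0; 0 0 0 0 0 0 0; 0 0 0 0 0 0 0"
}}

```text
t: 9.5
eef_pos: [0.5809, -0.1083, 0.2057]
tool_rot: [0.0, 0.078, 0.997, 0.0]
contact_force: [-0.1, 0.4, -6.2]
gripper_width: 0.139
```

```bash
python3 - <<'E'
from h import *
im,d,o=snap('wrist','w5'); print(o['eef_pos'],o['contact_force'])
E
```

```text
[ 0.58092078 -0.10829652  0.20568162] [-0.14314476  0.41736363 -6.24514538]
```

View pics/w5.png

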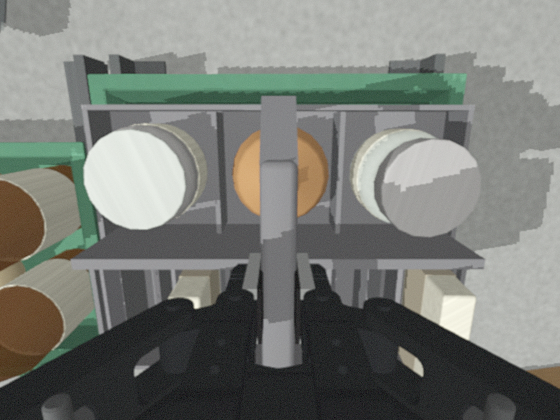

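Emit:
{"name": "move_arm", "arguments": {
  "increments": "0 0 -1 -10 0 0 0; 0 0 0 -10 0 0 0; 0 0 0 -10 0 0 0; 0 0 0 -10 0 0 0; 0 0 0 -8 0 0 0; 0 0 0 -6 0 0 0; 0 0 0 -6 0 0 0; 0 0 0 -4 0 0 0"
}}

```text
t: 10.55
eef_pos: [0.5806, -0.1096, 0.141]
tool_rot: [-0.0, 0.078, 0.997, 0.0]
contact_force: [-0.7, -0.2, -7.0]
gripper_width: 0.142
```

Emit:
{"name": "move_arm", "arguments": {
  "increments": "0 0 0 -3 0 0 0; 0 0 0 -3 0 0 0; 0 0 0 -2 0 0 0; 0 0 0 -1 0 0 0; 0 0 0 -1 0 0 0; 0 0 0 -1 0 0 0; 0 0 0 0 0 0 0; 0 0 0 0 0 0 0"
}}

```text
t: 11.55
eef_pos: [0.5805, -0.1099, 0.1318]
tool_rot: [-0.0, 0.078, 0.997, -0.001]
contact_force: [-6.6, -1.3, 7.7]
gripper_width: 0.143
```

Emit:
{"name": "move_arm", "arguments": {
  "increments": "0.15 0 0 0 0 0 0; 0.25 0 0 0 0 0 0; 0.35 0 0 0 0 0 0; 0.45 0 0 0 0 0 0; 0.45 0 0 0 0 0 0; 0.45 0 0 10 0 0 0; 0.45 0 0 30 0 0 0; 0.45 0 0 50 0 0 0"
}}

```text
t: 12.55
eef_pos: [0.5797, -0.1097, 0.2205]
tool_rot: [-0.001, 0.078, 0.997, 0.0]
contact_force: [1.0, -1.0, 1.0]
gripper_width: 0.449
```

Emit:
{"name": "move_arm", "arguments": {
  "increments": "1 0 0 60 0 0 0; 1 0 0 40 0 0 0; 1 0 0 0 0 0 0; 1 0 0 0 0 0 0; 1 0 0 0 0 0 0; 1 0 0 0 0 0 0; 1 0 0 0 0 0 0; 1 0 0 0 0 0 0"
}}

```text
t: 13.55
eef_pos: [0.5806, -0.1096, 0.3201]
tool_rot: [-0.0, 0.078, 0.997, 0.0]
contact_force: [0.3, -0.1, 0.0]
gripper_width: 0.997
```

```bash
python3 - <<'E'
from h import *
im,d,o=snap('wrist','w6'); print(o['q'].round(3),o['eef_pos'],o['contact_force'])
measure('w6',(0.588,-0.108)); ext('w6')
im,P=cloud('wrist','w6')
im,d,o=snap('side','s6')
cv2.imwrite('pics/s6c.png',cv2.resize(im[60:260,180:420],None,fx=3,fy=3)[:,:,::-1])
E
```

```text
[ 0.766  0.402 -0.912  1.607  0.328  1.295  1.216] [ 0.58059258 -0.10964665  0.32006498] [ 0.33523263 -0.06083033  0.0153325 ]
rim 1100 [ 587.4 -238.4] [ 27.7 153.4] 85.49 z 0.0855
rim 409 [ 547.3 -262.3] [69.9 26.7] 2.38 z 0.0862
rim 618 [641.3  11.2] [16.6 86.6] 81.22 z 0.0855
bar 1995 pt 583.9 -109.4 ang -9.02 z 0.1552 ends [523.  -99.8] [ 653.9 -120.5]
xf [-105.8  -90.3] xb [ 90.1 103.3] yr [-136.3 -120.5] yl [119.7 134.6] centre offs in tray axes -1.2 -0.8
b slope deg 0.18 128
l slope deg 0.45 665
```

View pics/s6c.png

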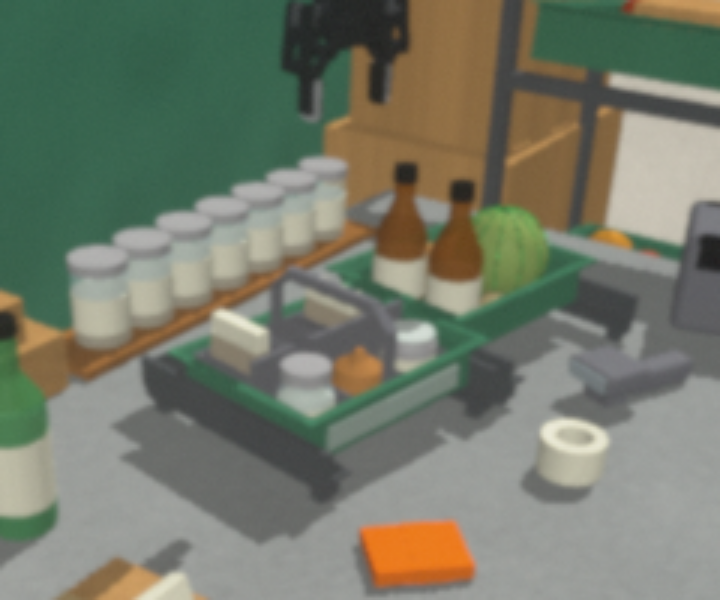

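View pics/w6.png

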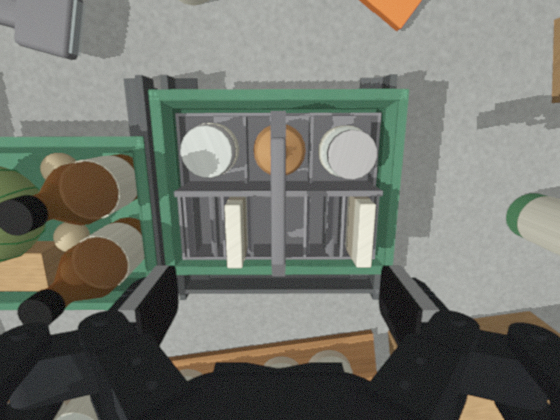

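Emit:
{"name": "move_arm", "arguments": {
  "increments": "1 -10 35 0 0 0 -0.1; 1 -17 55 0 0 0 -0.17; 1 -17 55 0 0 0 -0.18; 1 -17 55 0 0 0 -0.18; 1 -17 55 0 0 0 -0.18; 1 -17 55 -5 0 0 -0.18; 1 -17 55 -15 0 0 -0.17; 1 -15 40 -15 0 0 -0.15"
}}

```text
t: 14.65
eef_pos: [0.456, 0.2889, 0.2867]
tool_rot: [0.0, 0.66, 0.751, 0.001]
contact_force: [1.3, -1.0, 1.0]
gripper_width: 1.001
```

Emit:
{"name": "move_arm", "arguments": {
  "increments": "1 -5 10 -10 0 0 -0.1; 1 0 0 0 0 0 0; 1 0 0 0 0 0 0; 1 0 0 0 0 0 0; 1 0 0 0 0 0 0; 1 0 0 0 0 0 0; 1 0 0 0 0 0 0; 1 0 0 0 0 0 0"
}}

```text
t: 15.65
eef_pos: [0.4519, 0.2965, 0.2767]
tool_rot: [-0.0, 0.696, 0.718, 0.0]
contact_force: [0.3, 0.4, 0.1]
gripper_width: 0.999
```

```bash
python3 - <<'E'
from h import *
im,d,o=snap('wrist','w7'); print(o['q'].round(3),o['eef_pos'],o['tool_rot'])
E
```

```text
[-0.016  0.317 -0.83   1.781  0.254  1.155 -0.893] [0.45185597 0.29654626 0.27667313] [-1.89203139e-05  6.95578894e-01  7.18449722e-01  1.22868642e-05]
```

View pics/w7.png

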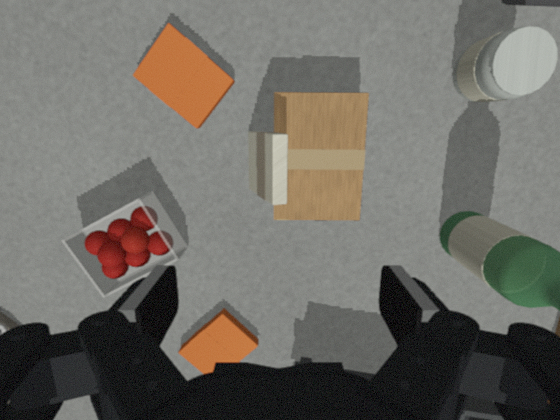

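```bash
python3 - <<'E'
from h import *
im,P=cloud('wrist','w7')
h=cv2.cvtColor(im,cv2.COLOR_RGB2HSV)
m=np.zeros(im.shape[:2],bool); m[122:215,240:292]=True
m&=(P[...,2]>0.008)&(h[...,1]<95)
q=P[m]; print(len(q), h[168,[255,265,280,300]])
up=(P[...,2]>0.072)&m; face=m&(P[...,2]>0.01)&(P[...,2]<0.065)
T=P[up]; r=cv2.minAreaRect((T[:,:2]*1000).astype(np.float32)); print('top',len(T),r,'z',np.percentile(T[:,2],[2,50,98]).round(4), 'mean',T.mean(0).round(4))
n,c=None,T.mean(0); u,s,v=np.linalg.svd(T-c,full_matrices=False); print('top normal',v[2].round(3),s)
F=P[face]; c=F.mean(0); u,s,v=np.linalg.svd(F-c,full_matrices=False); print('face',len(F),c.round(4),'n',v[2].round(3),'tilt',np.degrees(np.arcsin(v[2][2])), 'yaw',np.degrees(np.arctan2(v[2][1],v[2][0])),s)
for row in (150,168,185): 
    print([ (c,*(P[row,c]*1000).round(0)) for c in range(250,292,4)])
cols=np.where(m.any(0))[0]; 
X=T[:,:2]
E
```

```text
2755 [[ 32  24 136]
 [ 23  31 133]
 [ 28  21 196]
 [ 19  75 170]]
top 1457 ((449.6412353515625, 318.23223876953125), (20.813732147216797, 70.0788803100586), 2.1954333782196045) z [0.0733 0.0859 0.0896] mean [0.4498 0.3198 0.0849]
top normal [-0.406 -0.005  0.914] [0.76915017 0.24033329 0.13235133]
face 1099 [0.4319 0.3192 0.0403] n [-0.799 -0.014  0.601] tilt 36.9361293045369 yaw -179.02533065629882 [0.71615209 0.57271634 0.31694569]
[(250, np.float64(417.0), np.float64(331.0), np.float64(14.0)), (254, np.float64(423.0), np.float64(332.0), np.float64(30.0)), (258, np.float64(429.0), np.float64(333.0), np.float64(45.0)), (262, np.float64(434.0), np.float64(335.0), np.float64(59.0)), (266, np.float64(438.0), np.float64(336.0), np.float64(72.0)), (270, np.float64(443.0), np.float64(337.0), np.float64(82.0)), (274, np.float64(447.0), np.float64(338.0), np.float64(89.0)), (278, np.float64(450.0), np.float64(338.0), np.float64(88.0)), (282, np.float64(454.0), np.float64(337.0), np.float64(86.0)), (286, np.float64(458.0), np.float64(338.0), np.float64(85.0)), (290, np.float64(464.0), np.flo
[... 719 characters left out ...]
5.0))]
[(250, np.float64(418.0), np.float64(288.0), np.float64(11.0)), (254, np.float64(424.0), np.float64(291.0), np.float64(29.0)), (258, np.float64(429.0), np.float64(294.0), np.float64(43.0)), (262, np.float64(434.0), np.float64(297.0), np.float64(59.0)), (266, np.float64(439.0), np.float64(300.0), np.float64(72.0)), (270, np.float64(443.0), np.float64(302.0), np.float64(82.0)), (274, np.float64(448.0), np.float64(303.0), np.float64(89.0)), (278, np.float64(452.0), np.float64(303.0), np.float64(87.0)), (282, np.float64(456.0), np.float64(303.0), np.float64(86.0)), (286, np.float64(460.0), np.float64(303.0), np.float64(85.0)), (290, np.float64(465.0), np.float64(296.0), np.float64(45.0))]
```

Emit:
{"name": "move_arm", "arguments": {
  "increments": "0.4 3 4 -10 -0.003 0.06 0.005; 0.4 5 6 -30 -0.003 0.08 0; 0.4 5 6 -35 -0.003 0.08 0; 0.4 5 7 -35 -0.002 0.08 0; 0.4 0 0 -24 -0.002 0.049 0; 0.4 0 0 0 0 0 0; 0.4 0 0 0 0 0 0; 0.4 0 0 0 0 0 0",
  "newtons": 40
}}

```text
t: 16.7
eef_pos: [0.47, 0.3203, 0.1444]
tool_rot: [-0.12, 0.683, 0.71, -0.124]
contact_force: [-0.6, 0.1, -0.2]
gripper_width: 0.399
```

```bash
python3 - <<'E'
from h import *
im,d,o=snap('wrist','w8'); print(o['eef_pos'],'z',q2R(o['tool_rot'])[:,2],'y',q2R(o['tool_rot'])[:,1],o['contact_force'],o['gripper_width'])
im,P=cloud('wrist','w8')
m=np.zeros(im.shape[:2],bool); h=cv2.cvtColor(im,cv2.COLOR_RGB2HSV)
m=(np.hypot(P[...,0]-.452,P[...,1]-.319)<.045)&(h[...,1]<60)&(P[...,2]>.078)&(P[...,2]<.1)
T=P[m];print(len(T)); print(cv2.minAreaRect((T[:,:2]*1000).astype(np.float32)),np.percentile(T[:,2],[5,50,95]))
E
```

```text
[0.47002417 0.32026203 0.14439367] z [-0.33920738 -0.01199459 -0.94063515] y [ 0.93993363  0.03633681 -0.33941775] [-0.58870331  0.14778075 -0.16056963] 0.39915694229675036
2631
((451.88201904296875, 318.2492370605469), (17.932193756103516, 70.31005096435547), 2.7389602661132812) [0.08347717 0.08642806 0.08895161]
```

View pics/w8.png

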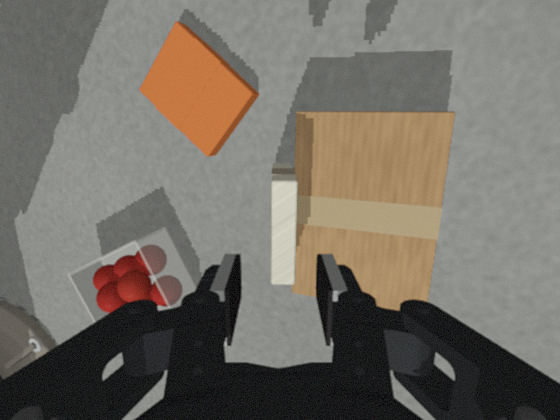

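Emit:
{"name": "move_arm", "arguments": {
  "increments": "0.4 3 -1 0 0 0 0; 0.4 -7 0 -20 0 0 0; 0.4 -9 -1 -25 0 0 0; 0.4 -7 0 -20 0 0 0; 0.4 -4 0 -12 0 0 0; 0.4 -4 0 -10 0 0 0; 0.4 0 0 0 0 0 0; 0.4 0 0 0 0 0 0"
}}

```text
t: 17.75
eef_pos: [0.4424, 0.3179, 0.0562]
tool_rot: [-0.12, 0.683, 0.709, -0.125]
contact_force: [0.1, -0.2, -0.2]
gripper_width: 0.399
```

```bash
python3 - <<'E'
from h import *
im,d,o=snap('wrist','w9'); print(o['eef_pos'],o['contact_force'],o['gripper_width'])
E
```

```text
[0.44236866 0.31789047 0.05619592] [ 0.09926144 -0.18916119 -0.19128574] 0.3989285574959701
```

View pics/w9.png

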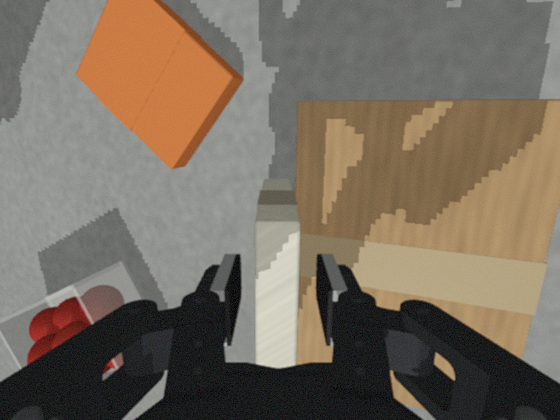

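Emit:
{"name": "move_arm", "arguments": {
  "increments": "0.1 0 0 0 0 0 0; 0.1 0 0 0 0 0 0; 0.1 0 0 0 0 0 0; 0.1 0 0 0 0 0 0; 0 0 0 0 0 0 0; 0 0 0 5 0 0 0; 0 0 0 20 0 0 0; 0 0 0 40 0 0 0"
}}

```text
t: 18.8
eef_pos: [0.4414, 0.3169, 0.1212]
tool_rot: [-0.121, 0.683, 0.709, -0.126]
contact_force: [0.8, 0.6, -0.4]
gripper_width: 0.185
```

Emit:
{"name": "move_arm", "arguments": {
  "increments": "0 0 0 40 0.003 -0.08 0; 0 0 0 45 0.003 -0.09 0; 0 0 0 45 0.003 -0.09 0; 0 0 -20 15 0.004 -0.089 0.05; 0 10 -40 0 0 0 0.1; 0 10 -50 0 0 0 0.15; 0 20 -50 0 0 0 0.15; 0 20 -50 0 0 0 0.15"
}}

```text
t: 19.8
eef_pos: [0.5021, 0.1063, 0.2671]
tool_rot: [0.002, 0.448, 0.894, -0.0]
contact_force: [1.0, 0.8, -0.6]
gripper_width: 0.176
```

```bash
python3 - <<'E'
from h import *
im,P=cloud('top','top0')
m=green(im)&(P[...,1]>0.15)&(P[...,1]<0.4)&(P[...,2]>0.02)&(P[...,0]<0.9); print(P[m].mean(0),P[m].min(0),P[m].max(0))
o=bot.get_obs(); R=q2R(o['tool_rot']); print(o['eef_pos'],R[:,2],np.degrees(np.arctan2(R[1,0],R[0,0])),o['q'].round(2),o['gripper_width'])
E
```

```text
[0.6839202  0.21970084 0.14539341] [0.66541385 0.20435312 0.12421819] [0.7132969  0.24777419 0.2013347 ]
[0.50213877 0.10626279 0.26714969] [ 0.00347811 -0.00255433 -0.99999069] 126.83004620885455 [ 0.42  0.28 -0.89  1.85  0.25  1.12  0.08] 0.17648465433728702
```

Emit:
{"name": "move_arm", "arguments": {
  "increments": "0 20 -29 0 0 0 0.128; 0 25 -29 0 0 0 0.128; 0 25 -29 0 0 0 0.128; 0 25 -29 0 0 0 0.128; 0 25 -29 0 0 0 0.128; 0 15 -30 0 0 0 0.13; 0 0 0 0 0 0 0; 0 0 0 0 0 0 0"
}}

```text
t: 20.8
eef_pos: [0.6365, -0.0666, 0.2665]
tool_rot: [0.001, 0.082, 0.997, 0.0]
contact_force: [0.1, 0.9, 0.1]
gripper_width: 0.18
```

```bash
python3 - <<'E'
from h import *
im,d,o=snap('wrist','w10')
R=q2R(o['tool_rot']); print(o['eef_pos'],R[:,2],np.degrees(np.arctan2(R[1,0],R[0,0])),o['q'].round(2),o['gripper_width'])
im,P=cloud('wrist','w10')
h=cv2.cvtColor(im,cv2.COLOR_RGB2HSV)
im,d,o=snap('side','s10')
cv2.imwrite('pics/s10c.png',cv2.resize(im[40:260,180:420],None,fx=2.7,fy=2.7)[:,:,::-1])
E
```

```text
[ 0.6365487  -0.06655458  0.26649456] [ 2.78133741e-03  1.34302863e-04 -9.99996123e-01] 170.61195513621107 [ 0.64  0.55 -0.92  1.56  0.45  1.26  1.06] 0.1796467292620477
```

View pics/w10.png

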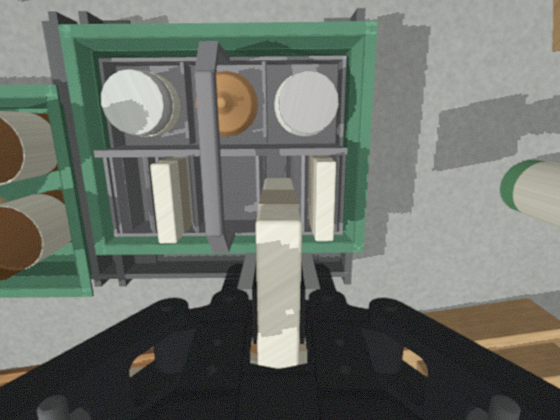

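View pics/s10c.png

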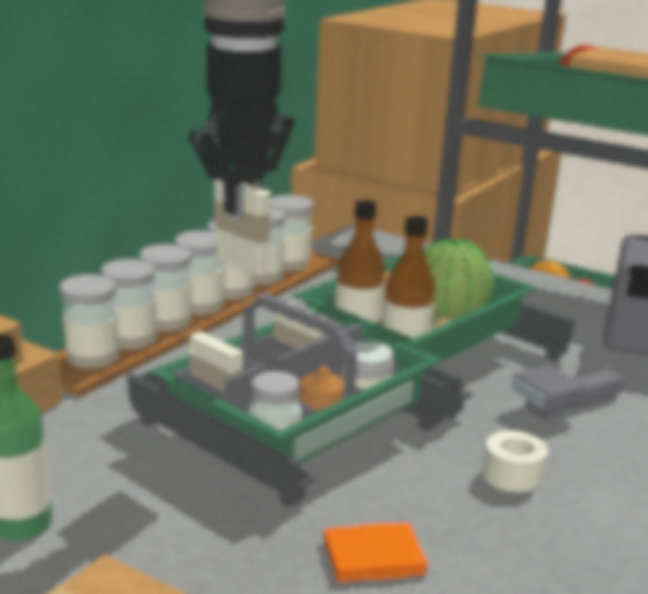

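```bash
python3 - <<'E'
from h import *
for f in ['w6','w10']:
    im,P=cloud('wrist',f); h=cv2.cvtColor(im,cv2.COLOR_RGB2HSV)
    t=np.radians(-9.0); c=np.array([588,-110])
    q=P[...,:2]*1000-c; X=q@[np.cos(t),np.sin(t)]; Y=q@[-np.sin(t),np.cos(t)]; Z=P[...,2]*1000
    m=(h[...,1]<70)&(h[...,2]>150)&(Z>118)&(Z<136)&(X>0)&(X<85)&(abs(Y)<116)
    for lo,hi in [(-75,-20),(70,115)]:
        k=m&(Y>lo)&(Y<hi); 
        if k.sum()<50: print(f,'few',k.sum()); continue
        print(f,k.sum(),'X',np.percentile(X[k],[2,98]).round(1),'Y',np.percentile(Y[k],[2,50,98]).round(1),'Z',np.median(Z[k]).round(1))
    # bar
    k=(h[...,1]<70)&(Z>148)&(Z<162)&(abs(X)<65)&(abs(Y)<25); print('bar Y',np.percentile(Y[k],[2,50,98]).round(1))
    # slot wall tops profile along Y near z 84
    k=(h[...,2]<140)&(Z>77)&(Z<92)&(X>5)&(X<80)&(Y>15)&(Y<85); hh,e=np.histogram(Y[k],bins=np.arange(15,86,2)); print([(int(a),int(b)) for a,b in zip(e,hh)])
im,P=cloud('wrist','w10');h=cv2.cvtColor(im,cv2.COLOR_RGB2HSV)
m=(h[...,1]<70)&(h[...,2]>120)&(P[...,2]>.20)&(P[...,2]<.32); m[:, :240]=False; m[:,320:]=False
q=P[m]*1000; q2=q[:,:2]-c; X=q2@[np.cos(t),np.sin(t)];Y=q2@[-np.sin(t),np.cos(t)]
print('held',len(q),np.percentile(X,[2,98]),np.percentile(Y,[2,50,98]),np.percentile(q[:,2],[2,50,98]))
o=bot.get_obs()['eef_pos'][:2]*1000-c; print('tcp',o@[np.cos(t),np.sin(t)],o@[-np.sin(t),np.cos(t)])
E
```

```text
w6 956 X [ 8.3 75.8] Y [-54.4 -46.8 -39.2] Z 127.5
w6 1081 X [ 7.3 74.7] Y [83.8 90.6 99.3] Z 127.5
bar Y [-6.6 -0.1  6.6]
[(15, 0), (17, 0), (19, 0), (21, 0), (23, 0), (25, 0), (27, 0), (29, 1), (31, 36), (33, 83), (35, 35), (37, 0), (39, 0), (41, 0), (43, 0), (45, 0), (47, 0), (49, 0), (51, 0), (53, 0), (55, 0), (57, 0), (59, 43), (61, 127), (63, 108), (65, 62), (67, 0), (69, 0), (71, 0), (73, 6), (75, 22), (77, 56), (79, 30), (81, 0), (83, 9)]
w10 1432 X [ 8.6 75.8] Y [-54.1 -46.6 -39.3] Z 127.4
w10 1545 X [ 7.7 74.9] Y [83.8 91.2 99.2] Z 127.5
bar Y [-6.4  1.   7.1]
[(15, 0), (17, 0), (19, 0), (21, 0), (23, 0), (25, 0), (27, 0), (29, 0), (31, 30), (33, 92), (35, 35), (37, 0), (39, 0), (41, 0), (43, 0), (45, 0), (47, 0), (49, 0), (51, 0), (53, 0), (55, 0), (57, 0), (59, 8), (61, 46), (63, 66), (65, 38), (67, 0), (69, 0), (71, 0), (73, 0), (75, 44), (77, 120), (79, 67), (81, 0), (83, 7)]
held 7417 [ 6.50373008 63.82978209] [43.66459611 51.36352036 59.01315939] [228.02357846 298.37309177 299.91093061]
tcp 40.950757004869914 51.12675023095706
```

Emit:
{"name": "move_arm", "arguments": {
  "increments": "0 0 -3 -10 0 0 0.007; 0 0 0 -35 0 0 0; 0 0 0 -40 0 0 0; 0 0 0 -25 0 0 0; 0 0 0 -10 0 0 0; 0 0 0 0 0 0 0; 0 0 0 0 0 0 0; 0 0 0 0 0 0 0"
}}

```text
t: 21.9
eef_pos: [0.6375, -0.0704, 0.1468]
tool_rot: [0.002, 0.078, 0.997, -0.0]
contact_force: [-0.6, -0.9, -0.1]
gripper_width: 0.181
```

```bash
python3 - <<'E'
from h import *
im,d,o=snap('wrist','w11')
R=q2R(o['tool_rot']); print(o['eef_pos'],R[:,2],np.degrees(np.arctan2(R[1,0],R[0,0])),o['gripper_width'])
t=np.radians(-9.0); c=np.array([588,-110]); o=o['eef_pos'][:2]*1000-c; print('tcp',o@[np.cos(t),np.sin(t)],o@[-np.sin(t),np.cos(t)])
E
```

```text
[ 0.63752541 -0.0703765   0.14684834] [ 4.19880400e-03 -5.86846356e-04 -9.99991013e-01] 171.02787862730415 0.18140014860208786
tcp 42.717190252884784 46.88314825229027
```

View pics/w11.png

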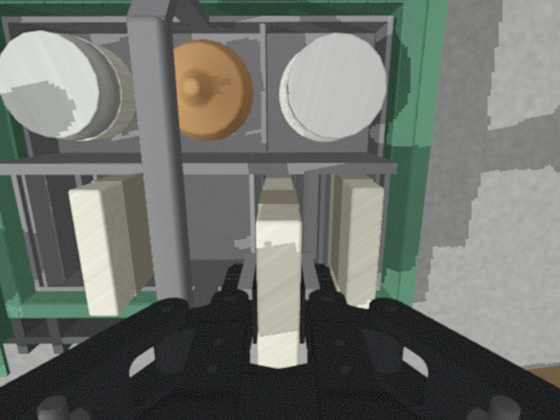

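Pack lined up over the slot (pack at col 278 between walls at 255 and 303). Shift 1 mm left and lower.

Emit:
{"name": "move_arm", "arguments": {
  "increments": "0 0 1 -8 0 0 0; 0 0 0 -10 0 0 0; 0 0 0 -10 0 0 0; 0 0 0 -10 0 0 0; 0 0 0 -6 0 0 0; 0 0 0 -4 0 0 0; 0 0 0 0 0 0 0; 0 0 0 0 0 0 0"
}}

```text
t: 22.95
eef_pos: [0.638, -0.0677, 0.1]
tool_rot: [0.003, 0.077, 0.997, -0.0]
contact_force: [-3.0, 5.3, 13.0]
gripper_width: 0.179
```

```bash
python3 - <<'E'
from h import *
im,d,o=snap('wrist','w12')
print(o['eef_pos'],o['contact_force'])
im,P=cloud('wrist','w12');h=cv2.cvtColor(im,cv2.COLOR_RGB2HSV)
t=np.radians(-9.0); c=np.array([588,-110])
q=P[...,:2]*1000-c; X=q@[np.cos(t),np.sin(t)]; Y=q@[-np.sin(t),np.cos(t)]; Z=P[...,2]*1000
for lo,hi in [(30,65),(75,115)]:
  m=(h[...,1]<70)&(h[...,2]>130)&(Z>105)&(Z<145)&(Y>lo)&(Y<hi)&(X>0)&(X<85)
  print(m.sum(),np.percentile(Z[m],[5,50,95]).round(1),np.percentile(X[m],[2,98]).round(1),np.percentile(Y[m],[2,50,98]).round(1))
E
```

```text
[ 0.63802405 -0.06766642  0.09999727] [-3.0329964   5.33823697 12.97738438]
7031 [121.  131.9 133. ] [ 8.1 65.3] [42.8 50.3 58. ]
4739 [110.2 127.3 128.4] [ 6.7 42.2] [83.4 90.2 98.7]
```

View pics/w12.png

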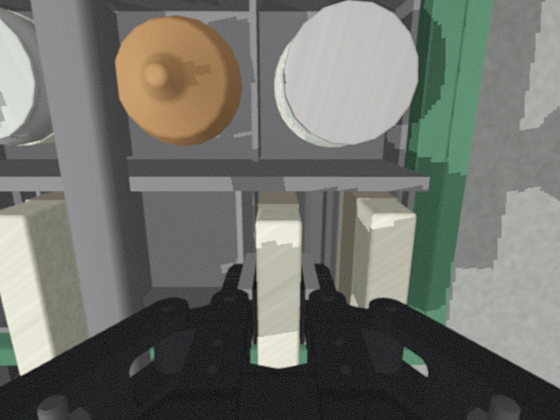

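Emit:
{"name": "move_arm", "arguments": {
  "increments": "0 0 1 2 0 0 0; 0 0 1 0 0 0 0; 0 0 0 0 0 0 0; 0 0 0 -2 0 0 0; 0 0 0 -2 0 0 0; 0 0 0 -2 0 0 0; 0 0 0 0 0 0 0; 0 0 0 0 0 0 0"
}}

```text
t: 24.0
eef_pos: [0.6389, -0.0674, 0.0984]
tool_rot: [0.003, 0.078, 0.997, -0.002]
contact_force: [-4.4, 1.4, 31.1]
gripper_width: 0.18
```

```bash
python3 - <<'E'
from h import *
im,d,o=snap('wrist','w13')
print(o['eef_pos'],o['contact_force'],o['torque'])
t=np.radians(-9.0); c=np.array([588,-110])
for f in ['w10','w12','w13']:
  im,P=cloud('wrist',f);h=cv2.cvtColor(im,cv2.COLOR_RGB2HSV)
  q=P[...,:2]*1000-c; X=q@[np.cos(t),np.sin(t)]; Y=q@[-np.sin(t),np.cos(t)]; Z=P[...,2]*1000
  z0=np.load(f'pics/{f}.npz')['pos'][2]*1000
  for lo,hi,zt in [(38,63,z0+32),(75,115,127.5)]:
    m=(h[...,1]<70)&(h[...,2]>130)&(abs(Z-zt)<5)&(Y>lo)&(Y<hi)&(X>0)&(X<75)
    A=np.c_[X[m],Y[m],np.ones(m.sum())]; s=np.linalg.lstsq(A,Z[m],rcond=None)[0]
    print(f,m.sum(),'slopes',s[:2].round(3),'Z mean',Z[m].mean().round(1),'Xmin',np.percentile(X[m],2).round(1),'Yext',np.percentile(Y[m],[2,98]).round(1))
im,d,o=snap('side','s13')
cv2.imwrite('pics/s13c.png',cv2.resize(im[90:230,190:390],None,fx=4,fy=4,interpolation=cv2.INTER_CUBIC)[:,:,::-1])
E
```

```text
[ 0.63885659 -0.06735376  0.09835975] [-4.39348427  1.42885256 31.13106267] [-2.63267867  1.73796915  0.14926086]
w10 6434 slopes [ 0.004 -0.   ] Z mean 298.4 Xmin 6.9 Yext [43.8 58.9]
w10 1488 slopes [0.003 0.033] Z mean 127.4 Xmin 7.7 Yext [83.9 99.3]
w12 6464 slopes [ 0.007 -0.008] Z mean 131.9 Xmin 8.4 Yext [42.8 58. ]
w12 3988 slopes [0.017 0.037] Z mean 127.3 Xmin 6.9 Yext [83.6 98.8]
w13 6450 slopes [ 0.005 -0.017] Z mean 130.3 Xmin 9.1 Yext [43.4 58.5]
w13 4126 slopes [0.017 0.033] Z mean 127.3 Xmin 6.5 Yext [83.5 98.7]
```

View pics/s13c.png

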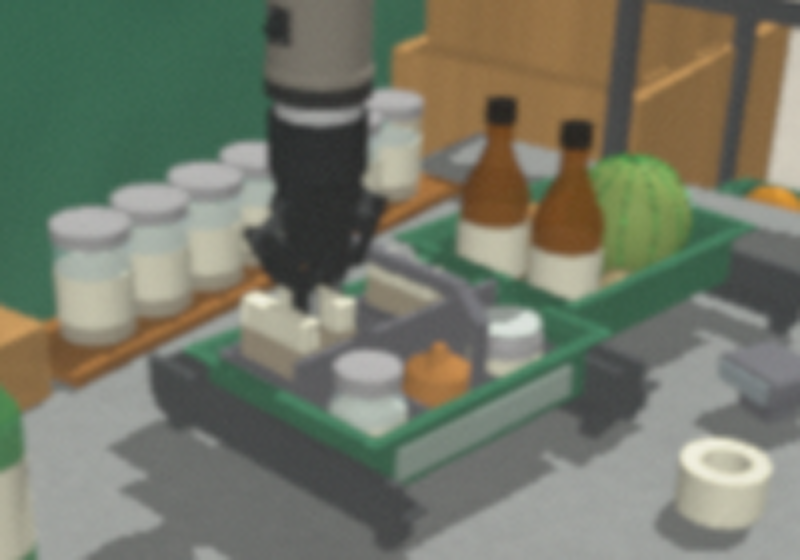

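View pics/w13.png

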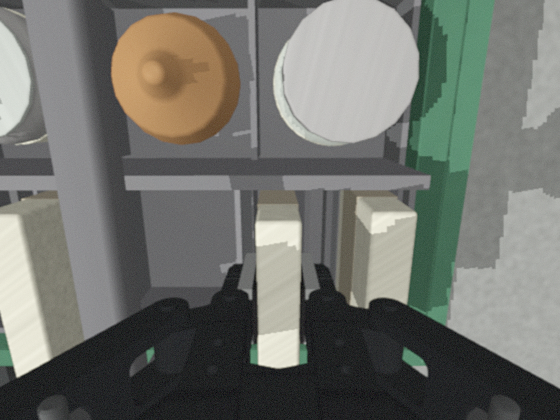

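Emit:
{"name": "move_arm", "arguments": {
  "increments": "0 0 0 5 0 0 0; 0 0 -1 0 0 0 0; 0 0 0 0 0 0 0; 0.22 0 0 0 0 0 0; 0.25 0 0 0 0 0 0; 0.28 0 0 0 0 0 0; 0.28 0 0 0 0 0 0; 0.28 0 0 0 0 0 0"
}}

```text
t: 25.1
eef_pos: [0.637, -0.0654, 0.0989]
tool_rot: [0.001, 0.078, 0.997, 0.002]
contact_force: [1.5, 5.7, 5.7]
gripper_width: 0.282
```

```bash
python3 - <<'E'
from h import *
im,d,o=snap('wrist','w14')
print(o['eef_pos'],o['contact_force'],o['torque'],o['gripper_width'])
t=np.radians(-9.0); c=np.array([588,-110])
im,P=cloud('wrist','w14');h=cv2.cvtColor(im,cv2.COLOR_RGB2HSV)
q=P[...,:2]*1000-c; X=q@[np.cos(t),np.sin(t)]; Y=q@[-np.sin(t),np.cos(t)]; Z=P[...,2]*1000
for lo,hi in [(36,64),(75,115)]:
  m=(h[...,1]<70)&(h[...,2]>130)&(Z>118)&(Z<145)&(Y>lo)&(Y<hi)&(X>0)&(X<75)
  print(m.sum(),'Z',np.median(Z[m]).round(1),'X',np.percentile(X[m],[2,98]).round(1),'Y',np.percentile(Y[m],[2,98]).round(1))
E
```

```text
[ 0.63698593 -0.0653717   0.09885028] [1.47165694 5.74325605 5.67524051] [ 0.71650684 -0.11806514 -0.03283955] 0.2820745476653151
6437 Z 127.8 X [ 8.3 66.6] Y [43.  58.3]
4482 Z 127.5 X [ 5.9 40.2] Y [80.2 95.4]
```

View pics/w14.png

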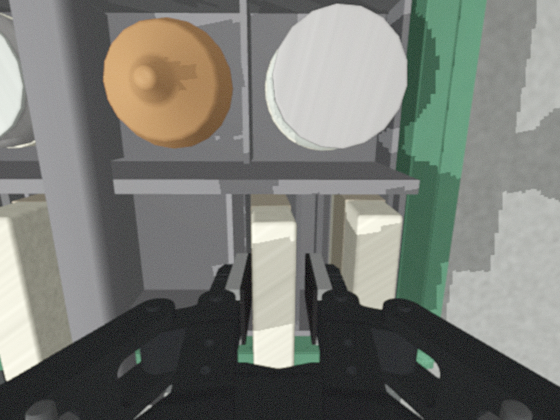

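Emit:
{"name": "move_arm", "arguments": {
  "increments": "0.28 0 1 4 0 0 0; 0.28 0 0 10 0 0 0; 0.28 0 0 25 0 0 0; 0.28 0 0 40 0 0 0; 0.28 0 0 50 0 0 0; 0.28 0 0 60 0 0 0; 0.28 0 0 10 0 0 0; 0.28 0 0 0 0 0 0"
}}

```text
t: 26.15
eef_pos: [0.6367, -0.0681, 0.2979]
tool_rot: [0.001, 0.079, 0.997, -0.0]
contact_force: [-0.5, -0.2, -1.1]
gripper_width: 0.281
```

```bash
cat >> h.py <<'E'
def packs(f,c=(588,-110),yaw=-9.0):
    t=np.radians(yaw)
    im,P=cloud('wrist',f);h=cv2.cvtColor(im,cv2.COLOR_RGB2HSV)
    q=P[...,:2]*1000-np.array(c); X=q@[np.cos(t),np.sin(t)]; Y=q@[-np.sin(t),np.cos(t)]; Z=P[...,2]*1000
    for lo,hi in [(-70,-25),(30,68),(75,115)]:
        m=(h[...,1]<70)&(h[...,2]>130)&(Z>118)&(Z<145)&(Y>lo)&(Y<hi)&(X>0)&(X<90)
        if m.sum()>50: print(m.sum(),'Z',np.median(Z[m]).round(1),'X',np.percentile(X[m],[2,98]).round(1),'Y',np.percentile(Y[m],[2,98]).round(1))
E
python3 - <<'E'
from h import *
im,d,o=snap('wrist','w15')
print(o['eef_pos'],o['contact_force'],o['torque'],o['gripper_width'],o['q'].round(2))
packs('w15'); ext('w15'); measure('w15',(0.588,-0.108))
E
```

```text
[ 0.63669763 -0.06805837  0.29791151] [-0.54391644 -0.1561287  -1.06425762] [-0.02808615 -0.02393834 -0.03325588] 0.280667487581964 [ 0.65  0.52 -0.93  1.52  0.43  1.31  1.08]
1247 Z 127.4 X [ 7.4 73.9] Y [-55.9 -40.7]
1233 Z 127.5 X [ 8.7 76.2] Y [37.2 52.5]
1290 Z 127.6 X [ 6.8 74. ] Y [82.7 98.3]
xf [-105.5  -90.3] xb [ 90.1 103. ] yr [-136.9 -120.9] yl [119.6 134. ] centre offs in tray axes -1.2 -1.4
b slope deg 0.23 168
l slope deg 0.32 678
rim 649 [505.8 -30.4] [120.6   9.8] 81.91 z 0.0824
rim 1069 [ 513.9 -219.4] [ 45.1 110.5] 55.71 z 0.0835
rim 440 [ 548.  -261.5] [69.7 29.1] 3.76 z 0.0862
rim 447 [628.5  12.5] [16.4 56.1] 81.17 z 0.0858
rim 710 [ 614.8 -240.7] [26.2 95.4] 83.35 z 0.0857
bar 2765 pt 583.7 -110.6 ang -8.94 z 0.1551 ends [ 522.4 -101. ] [ 653.6 -121.6]
```

View pics/w15.png

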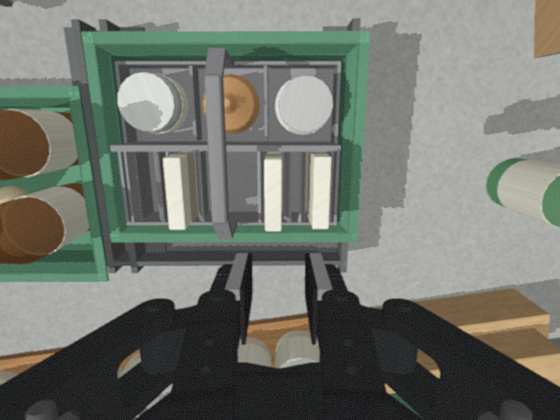

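Emit:
{"name": "move_arm", "arguments": {
  "increments": "0 -30 6 0 0 0 0; 0 -50 11 0 0 0 0; 0 -55 12 0 0 0 0; 0 -43 11 0 0 0 0; 0 0 0 0 0 0 0; 0 0 0 -40 0 0 0; 0 0 0 -40 0 0 0; 0 0 0 -20 0 0 0"
}}

```text
t: 27.2
eef_pos: [0.4576, -0.0279, 0.1948]
tool_rot: [-0.001, 0.078, 0.997, 0.0]
contact_force: [0.1, -0.6, 1.1]
gripper_width: 0.001
```

```bash
python3 - <<'E'
from h import *
im,P=cloud('top','top0')
for u,v in [(352,264),(352,256),(344,264),(361,264),(280,253),(405,250)]: print(u,v,P[v,u].round(3))
o=bot.get_obs(); print(o['eef_pos'],o['q'].round(2),o['gripper_width'])
E
```

```text
352 264 [ 0.333 -0.181  0.001]
352 256 [ 0.356 -0.176  0.037]
344 264 [ 0.331 -0.148  0.04 ]
361 264 [ 0.329 -0.204  0.037]
280 253 [0.374 0.056 0.012]
405 250 [ 0.369 -0.344  0.054]
[ 0.45763781 -0.02792021  0.19478688] [ 0.82  0.32 -1.03  2.04  0.33  0.96  1.03] 0.0006992678834714609
```

Emit:
{"name": "move_arm", "arguments": {
  "increments": "0 0 0 -40 0 0 0; 0 0 0 -40 0 0 0; 0 0 0 -30 0 0 0; 0 0 0 -13 0 0 0; 0 5 -1 0 0 0 0; 0 5 -1 0 0 0 0; 0 5 -1 0 0 0 0; 0 5 0 0 0 0 0"
}}

```text
t: 28.2
eef_pos: [0.4798, -0.0307, 0.0753]
tool_rot: [0.002, 0.078, 0.997, -0.0]
contact_force: [-0.2, 0.3, -0.4]
gripper_width: -0.002
```

Emit:
{"name": "move_arm", "arguments": {
  "increments": "0 5 -1 0 0 0 0; 0 5 -1 0 0 0 0; 0 5 -1 0 0 0 0; 0 5 -1 0 0 0 0; 0 5 0 0 0 0 0; 0 5 -1 0 0 0 0; 0 0 0 0 0 0 0; 0 0 0 0 0 0 0"
}}

```text
t: 29.2
eef_pos: [0.5077, -0.0347, 0.0743]
tool_rot: [0.0, 0.078, 0.997, 0.0]
contact_force: [-4.4, 3.5, -1.0]
gripper_width: -0.001
```

```bash
python3 - <<'E'
from h import *
o=bot.get_obs(); print(o['contact_force'],o['torque'],o['eef_pos'])
im,d,o=snap('side','s16')
cv2.imwrite('pics/s16c.png',cv2.resize(im[90:240,190:390],None,fx=4,fy=4,interpolation=cv2.INTER_CUBIC)[:,:,::-1])
E
```

```text
[-4.41922528  3.51242019 -0.95075879] [ 0.66908657  0.86417022 -0.00676006] [ 0.50765659 -0.03465347  0.07426861]
```

View pics/s16c.png

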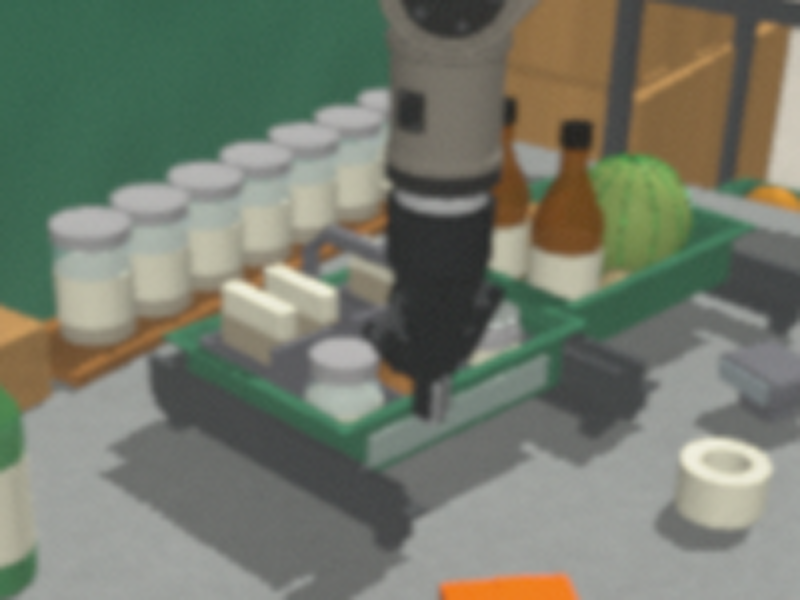

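Emit:
{"name": "move_arm", "arguments": {
  "increments": "0 5 -1 0 0 0 0; 0 5 -1 0 0 0 0; 0 5 0 0 0 0 0; 0 5 -1 0 0 0 0; 0 4 -1 0 0 0 0; 0 4 0 0 0 0 0; 0 0 0 0 0 0 0; 0 0 0 0 0 0 0"
}}

```text
t: 30.25
eef_pos: [0.5286, -0.0384, 0.0728]
tool_rot: [-0.007, 0.077, 0.997, -0.002]
contact_force: [-22.2, 3.7, 10.3]
gripper_width: 0.001
```

Emit:
{"name": "move_arm", "arguments": {
  "increments": "0 3 -1 0 0 0 0; 0 3 0 0 0 0 0; 0 3 -1 0 0 0 0; 0 3 0 0 0 0 0; 0 2 0 0 0 0 0; 0 0 0 0 0 0 0; 0 0 0 0 0 0 0; 0 0 0 0 0 0 0"
}}

```text
t: 31.25
eef_pos: [0.5293, -0.0398, 0.0704]
tool_rot: [-0.019, 0.076, 0.997, -0.005]
contact_force: [-57.7, 6.5, 34.4]
gripper_width: -0.004
```

Emit:
{"name": "move_arm", "arguments": {
  "increments": "0 -20 2 0 0 0 0; 0 -20 3 0 0 0 0; 0 -20 3 0 0 0 0; 0 -10 0 0 0 0 0; 0 0 0 40 0 0 0; 0 0 0 50 0 0 0; 0 0 0 50 0 0 0; 0 0 0 40 0 0 0"
}}

```text
t: 32.25
eef_pos: [0.4818, -0.0337, 0.2571]
tool_rot: [0.002, 0.078, 0.997, -0.0]
contact_force: [-0.0, -0.1, -1.1]
gripper_width: 0.002
```

Emit:
{"name": "move_arm", "arguments": {
  "increments": "0 0 0 50 0 0 0; 0 40 -10 0 0 0 0; 0 40 -30 0 0 0 0; 0 40 -40 0 0 0 0; 0 15 -5 0 0 0 0; 0 0 0 0 0 0 0; 0 0 0 0 0 0 0; 0 0 0 0 0 0 0"
}}

```text
t: 33.25
eef_pos: [0.6152, -0.1174, 0.3052]
tool_rot: [0.001, 0.077, 0.997, -0.0]
contact_force: [0.6, 1.0, 0.2]
gripper_width: 0.001
```

```bash
python3 - <<'E'
from h import *
im,d,o=snap('wrist','w17')
print(o['eef_pos'],o['contact_force'],o['gripper_width'],o['q'].round(2))
c=(634,-117)
packs('w17',c); ext('w17',cen=c); measure('w17',(0.634,-0.117))
im,d,o=snap('side','s17')
cv2.imwrite('pics/s17c.png',cv2.resize(im[90:240,190:390],None,fx=4,fy=4,interpolation=cv2.INTER_CUBIC)[:,:,::-1])
E
```

```text
[ 0.61519006 -0.1173928   0.30523819] [0.6469775  0.95199962 0.17387278] 0.0012105338563084681 [ 0.76  0.5  -0.97  1.54  0.42  1.32  1.16]
1098 Z 127.4 X [ 7.9 75.9] Y [-57.8 -42.3]
1085 Z 127.4 X [10.3 77.9] Y [35.3 50.9]
1152 Z 127.4 X [ 8.3 75.6] Y [80.2 95.6]
xf [-103.8  -90. ] xb [ 90.3 104.3] yr [-136.6 -120.9] yl [119.3 133.8] centre offs in tray axes 0.2 -1.4
b slope deg 0.26 85
l slope deg 0.08 429
rim 490 [ 556.7 -234.6] [17.9 73.9] 80.47 z 0.0844
rim 421 [ 639. -249.] [16.4 95.8] 78.82 z 0.0852
bar 1633 pt 615.3 -116.9 ang -9.11 z 0.1552 ends [ 569.4 -109.5] [ 665.1 -124.9]
```

View pics/w17.png

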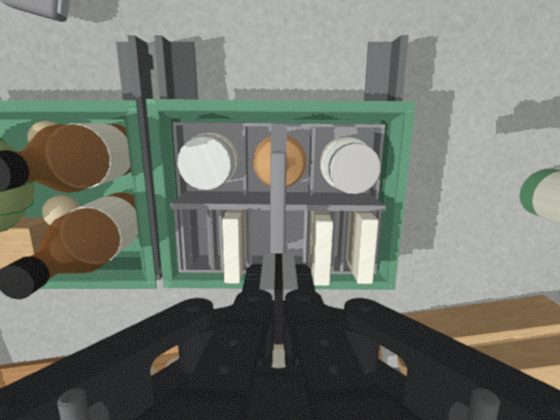

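View pics/s17c.png

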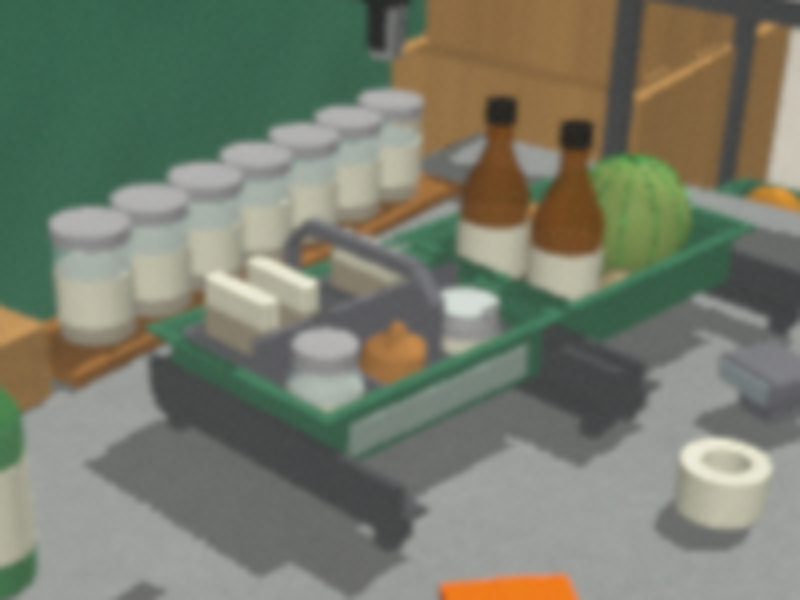

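```bash
python3 - <<'E'
from h import *
im,P=cloud('wrist','w17'); t=np.radians(-9.0)
q=P[...,:2]*1000-np.array((634,-117)); X=q@[np.cos(t),np.sin(t)]; Y=q@[-np.sin(t),np.cos(t)]; Z=P[...,2]*1000
m=green(im)&(Z>80)&(Z<92)
for lo,hi in [(-240,-200),(-200,-150),(-120,-60),(-40,40),(60,120)]:
    k=m&(Y>lo)&(Y<hi); f=X[k&(X<-80)]; b=X[k&(X>80)]
    print(lo,hi,'front',np.percentile(f,[2,50]).round(1) if len(f)>20 else None,'back',np.percentile(b,[50,98]).round(1) if len(b)>20 else None)
o=bot.get_obs(); print(o['contact_force'])
E
```

```text
-240 -200 front [-103.4  -92.7] back [ 94.1 105.1]
-200 -150 front [-102.8  -91.8] back [ 95.  104.9]
-120 -60 front [-104.6  -93.9] back [ 92.7 103.1]
-40 40 front [-102.8  -93. ] back None
60 120 front [-102.9  -92.2] back [ 93.7 103.7]
[0.25922126 0.6804885  0.41687119]
```

```bash
python3 -c "
from station import bot
print(bot.hand_in())"
```

```text
the job is handed in; nothing more can be done
None
```

The rack is turned with its slots at the back and seated in the tray. The leaning pack stands in the free slot at y = +48 mm, and the tray is pushed home. I handed the job in at about 33 s of the 72 s allowed.

**Last checks:**
- **Rack:** the handle's top reads 155 mm above the counter, the same as before the lift. The rack sits within about 1 mm of the tray's centre, and its yaw matches the tray's.
- **Packs:** all three tops are at 127.4 mm, so all are down on the slot floors. The placed pack may lean a few degrees within its slot's play.
- **Goods:** the jar, onion and tin are in their pockets in the last pictures.
- **Tray:** its front edge lies within about 1.5 mm of the fixed neighbour tray's. Its right side may trail its left by 1–2 mm, which is close to the measuring noise.
- **Bystanders:** I kept clear of them all and none looks moved in the pictures, but I did not measure their positions again.

**What did not go smoothly:**
- **Contact while inserting the pack:** something stopped the pack about 3 mm above the slot floor, at up to 31 N. It was probably the gripper's linkage touching the rack's handle. I backed off and let the pack drop the last few millimetres.
- **Hard stop push:** the fingers pressed up to about 58 N sideways at the tray's stop (about 67 N in all) before I withdrew.

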